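# Reverse the potter's wheel: stop, lever over, start

## Robot

A 6-joint arm with a two-finger parallel gripper is mounted at the origin on the work surface. World frame = base frame: x ahead of the robot, y to its left, z up, the work surface at z = 0. Lengths are in m, angles in rad, forces in N, time in s.
With the tool pointing down it reaches from about 0.375 to 0.9 m from the base axis. Payload 3.1 kg.
Tool frame: the origin (TCP) lies on the centre line of the jaws, within the pads' length; the fingertips stand 25 mm ahead of it and the grasp point (between the pads) lies 6 mm ahead of it (manip.tips_ahead is the distance from the TCP to the fingertips, in m); z points along the fingers, y is the direction in which the jaws open and shut (so a half turn about z gives the same grasp; the last joint's range is limited). The gripper opens to 85 mm and grips with 20 to 120 N. Pads are 22 mm wide; open, the fingers measure 114 mm over their backs; the gripper's body (76 mm by 85 mm) begins 54 mm behind the grasp point. The pads swing forward as they close: fully open they stand 13 mm farther back than shut.
Start: joints at [1.139, 0.527, 1.433, -0, 1.181, -0.178], TCP at [0.156, 0.605, 0.256] pointing down, gripper open.
Joint ranges: [-3.08, 3.08], [-0.75, 2.2], [0.22, 2.44], [-1.43, 4.57], [0, 2.65], [-2.85, 2.85]. Speed limits (rad/s): [2.79, 2.79, 3.14, 3.14, 3.14, 3.14].

## Interface

Orientations are given as a unit quaternion [x, y, z, w].
In Python, from station import manip gives the robot as it stands.
- The arm moves only by the tool play_rows, never from a script. Its argument "steps" is a list that holds one entry, the list of rows, each a list of 6 numbers: the shift along the tool's x, y, z in m, then the turn, a rotation vector about the tool's x, y, z in degrees. In form: [[[x, y, z, rx, ry, rz], ...]]. A call has 1 to 10 rows; each row shifts and turns the commanded pose from where the row before left it, along the tool's axes as they then stand; what a row does not reach is not made up. A row lasts 1/8 s, in which the tool goes at most 62.5 mm and 10.7 degrees, less where a joint would pass 70% of its speed; a pose out of reach is approached as far as the arm can. A call is refused whole if a number of a shift passes 0.0625 or a number of a turn 10.7, either way. A call with a gripper value outside its range is refused whole. "fingers" is the opening, from 0 (shut) to 1 (fully open), set as the call begins (left out, the last holds). The fingers move at their own pace and stop on an object; "squeeze" is the grip in N (left out, the last holds). Time passes only in rows, so rows that do not move let the fingers close. It gives the time, the measured TCP pose, the force and the opening at its end, in the units of the state.
- manip.sense(): the state, without advancing time (a new reading comes with each control period).
- manip.snapshot(name): name is "side" or "top" or "wrist"; returns a dict with "img" (400x640x3 uint8, red, green, blue), "K" (3x3 intrinsics, pixels), "world_from_camera" (4x4, takes a point from camera to world coordinates). Camera axes: x right, y down, z forward; pixel columns grow to the right and rows downward; lengths in m; the calibration is good to about 2 mm. The wrist camera is an equidistant fisheye: a pixel r from the principal point sees the ray r / f radians off the axis. A picture is of the moment at which its call begins. There is no depth.
- manip.sign_off(): hands the job in, once; it reports no verdict.
Trained networks look in a picture, given as the dict that the camera call returned (one of the last four; its "shot" number tells which), for a name from the list of things; names that differ only in an ending like _2 or _b are one class to them, and where a whole thing is asked for, a point or a joint stands for the part that bears it (a point fixed in the world has none). Each returns a list of dicts, best first, with "score" (0 to 1); they miss things now and then, are a little off and sometimes report something else, mostly with a low value. They report only what shows in the picture. A call takes as long as a camera call.
- manip.regions_of(label, picture): "pixels" (400x640 bool, what is visible of it) and "rect" ([left, top, right, bottom] in pixels, round what is visible of it).
- manip.pinpoint(label, picture): "point" ([column, row] in pixels: a listed point, or the origin of a listed thing).
The state is a dict: "t": time; "q": joint angles; "qd": joint speeds; "tau": joint torques, N m; "tcp_pos": TCP position; "tool_rot": TCP orientation; "force": force on the tool from outside, world axes, zero at the start; "ft_torque": the same for the moment, N m; "finger_gap": opening from 0.0 (shut) to 1.0 (fully open).
Only numpy, scipy, OpenCV 4.12 (cv2) and the standard library are available. Lean on these libraries where they do the work, as an engineer would, in place of code of your own. Each camera call takes 0.05 s, during which the arm holds its last target.

## Task

The potter's wheel stands still but its drive is still live, and it has to turn the other way for the next thrower: with a fingertip, tap the stop button (the broad mushroom head), then push the lever of the reversing switch right over to its other end, then tap the start button (the small flat-topped one). Press lightly and in that order, let each button spring back, do not press the stop button again once the lever has been moved over, and do not press start before it is. Nothing is to be gripped or lifted: leave the pot on the wheel, the beaker, the wooden rib and the brush where they are.

Things in the scene. Friction and masses are not known exactly. Their poses are not given: they have to be found in the camera images.
- button_box: Grey cast push-button box bolted to the bench, 90 mm (own x) by 160 mm (own y) by 65 mm high, origin at the centre of its underside. The two black buttons sit on its top, facing straight up, 36 mm to either side of the centre along its y; which of them is on which side differs from time to time.
- stop_unit: Stop button as a unit: steel collar 38 mm across and 7 mm high on top of the box with the mushroom-headed button in it. Origin at the centre of the collar's underside, on the box top (65 mm above the bench).
- stop_button (a joint): How far the stop button is pressed, in m: 0 released, 0.006 fully down. It moves straight down, acts from 0.0035 on, and springs back: about 1.3 N to start it moving, 3.4 N where it acts, 5 N fully down, then a hard stop.
- stop_top (a point): Top centre of the stop button, which is a broad domed black mushroom head 40 mm across, its top 31 mm above the box top (96 mm above the bench) when released. Moves with the button.
- start_unit: Start button as a unit: the same steel collar, with the small flat-topped button in it. Origin at the centre of the collar's underside, on the box top.
- start_button (a joint): How far the start button is pressed, in m: same travel, spring and acting point as the stop button.
- start_top (a point): Top centre of the start button, which is a flat-topped black cylinder 28 mm across, its top 20 mm above the box top (85 mm above the bench) and 13 mm above its collar when released. Moves with the button.
- drum_switch: Grey reversing switch bolted to the bench: foot 90 mm (own x) by 130 mm (own y), and on it a barrel of 44 mm radius lying along own x, its top 74 mm above the bench. Origin at the centre of the underside. A steel lever with a black ball knob stands up out of a slot round the barrel; it swings in the switch's own y-z plane about the barrel's axis, which lies 30 mm above the origin. At the start it leans to the -y side.
- lever (a joint): Angle of the lever in rad: 0 leaning 0.35 rad from upright to the switch's -y side, 0.35 upright, 0.70 leaning as far to the +y side, against its end stop. It starts at or close to 0, counts as right over above 0.64, and stays where it is left (a stiff slot: about 2.6 N at the ball to move it).
- lever_ball (a point): Centre of the lever's ball knob (28 mm across), 115 mm from the pivot axis: 138 mm above the bench at either end of its swing, 145 mm when upright; it travels 79 mm from end to end, along the switch's +y. The shank under it is 9 mm thick. Moves with the lever.
- pot: Bystander: bowl of buff clay, 120 mm across and 55 mm high, loose on the wheel head (aluminium disc 310 mm across, its top 75 mm above the bench, in a grey splash tray 380 mm across). Origin at the centre of its underside.
- beaker: Bystander: biscuit-fired beaker 72 mm across, 85 mm high, loose on the bench beyond the controls. Origin at the centre of its underside.
- rib: Bystander: flat wooden throwing rib 50 by 150 by 8 mm, round-ended, loose on the bench beyond the controls. Origin at the centre of its underside, y along its length.
- brush: Bystander: brush 180 mm long lying loose on the bench. Origin about the middle of its underside, x along its length.

How it is judged:
By the outcome, as a careful person would: the job done as asked, in the order asked, and still so for the second after the job is handed in, with the robot touching nothing.
It also fails if it takes over 51 s, if anything falls off the work surface, if the arm or the gripper's body presses on something with over 40 N, if the wrist force passes 120 N, or if a joint passes its speed limit or range.

## Working session

There is one attempt and no reset: what is moved stays moved. The work goes in short steps, Python scripts to look and compute and a tool call to move; the robot and the scene stay as the last step left them, time stands still between calls to the robot, and variables do not carry over. Pictures are saved under pics/ and viewed, and the job is handed in when it is done.

Besides the shell and the picture viewer there is one more tool, called after "Request:" by a JSON object that holds its "op" and its "data". play_rows: Moves the arm, as the interface text tells. Its arguments: {"type":"object","properties":{"steps":{"type":"array"},"fingers":{"type":"number"},"squeeze":{"type":"number"}},"required":["steps"]}

```bash
mkdir -p pics; ls
cat > h.py <<'E'
from station import manip
import numpy as np, cv2
def ray(s,p):
    K=np.array(s["K"]);T=np.array(s["world_from_camera"])
    d=np.linalg.inv(K)@np.array([p[0],p[1],1.]);d=T[:3,:3]@d
    return T[:3,3],d/np.linalg.norm(d)
def atz(s,p,z):
    o,d=ray(s,p);return o+d*(z-o[2])/d[2]
def save(s,n): cv2.imwrite(f"pics/{n}.png",s["img"][:,:,::-1])
E
python3 - <<'E'
from h import *
for n in ("side","top"):
    s=manip.snapshot(n);save(s,n+"0")
    print(n,np.array(s["world_from_camera"]).round(3).tolist())
    for l,z in (("stop_top",.096),("start_top",.085),("lever_ball",.138),("button_box",0),("drum_switch",0),("stop_unit",.065),("start_unit",.065),("pot",.075),("beaker",0),("rib",0),("brush",0)):
        for r in manip.pinpoint(l,s)[:2]: print(l,np.round(r["point"],1),round(r["score"],2),atz(s,r["point"],z).round(4))
st=manip.sense();print(st["t"],st["tcp_pos"],st["tool_rot"],st["force"],manip.tips_ahead)
E
```

```text
pics
side [[0.693, -0.484, 0.535, -0.001], [-0.721, -0.462, 0.516, -0.634], [-0.002, -0.743, -0.669, 0.926], [0.0, 0.0, 0.0, 1.0]]
stop_top [277.5 244.7] 0.73 [ 0.4547 -0.0301  0.096 ]
start_top [267.4 231.9] 0.5 [0.4719 0.0286 0.085 ]
lever_ball [412.8 279. ] 0.79 [ 0.566  -0.3429  0.138 ]
button_box [275.2 261.4] 0.95 [4.645e-01 4.000e-04 0.000e+00]
button_box [270.7 235.9] 0.59 [0.516  0.0775 0.    ]
drum_switch [396.5 307.9] 0.77 [ 0.5689 -0.3145  0.    ]
stop_unit [281.1 253.2] 0.5 [ 0.4592 -0.035   0.065 ]
start_unit [269.4 234.4] 0.44 [0.4809 0.0339 0.065 ]
pot [232.8 151.4] 0.57 [0.6286 0.3762 0.075 ]
beaker [395.6 249.3] 0.61 [ 0.7143 -0.2004  0.    ]
rib [458.  294.2] 0.94 [ 0.7037 -0.3985  0.    ]
brush [324.  202.1] 0.95 [ 0.7157  0.0668 -0.    ]
top [[-0.002, -0.994, 0.106, 0.522], [-0.999, 0.005, 0.031, -0.017], [-0.032, -0.106, -0.994, 1.288], [0.0, 0.0, 0.0, 1.0]]
stop_top [341.6 277.2] 0.69 [ 0.46   -0.0359  0.096 ]
stop_top [477.5 184.8] 0.68 [ 0.6866 -0.374   0.096 ]
start_top [313.  269.3] 0.61 [0.4788 0.0348 0.085 ]
start_top [300.5 178.6] 0.53 [0.7066 0.0664 0.085 ]
lever_ball [473.1 233. ] 0.67 [ 0.5657 -0.3469  0.138 ]
drum_switch [398.4 177.3] 0.73 [ 0.7215 -0.1922  0.    ]
drum_switch [440. 239.] 0.55 [ 0.5553 -0.2989  0.    ]
stop_unit [344.2 278. ] 0.73 [ 0.4564 -0.0429  0.065 ]
start_unit [314.1 270.8] 0.78 [0.4744 0.0329 0.065 ]
pot [178.6 209.3] 0.59 [0.6308 0.3795 0.075 ]
beaker [401.4 175.6] 0.83 [ 0.7261 -0.2003  0.    ]
rib [474.9 181.5] 0.71 [ 0.7088 -0.3961  0.    ]
brush [299.2 177. ] 0.63 [0.7241 0.0759 0.    ]
1.2 [0.15627479 0.60511185 0.25630543] [ 1.26044818e-01  9.92024548e-01 -1.68825639e-05 -1.10209749e-05] [ 0.7258573  -0.14501323 -0.2263746 ] 0.025
```

View pics/side0.png

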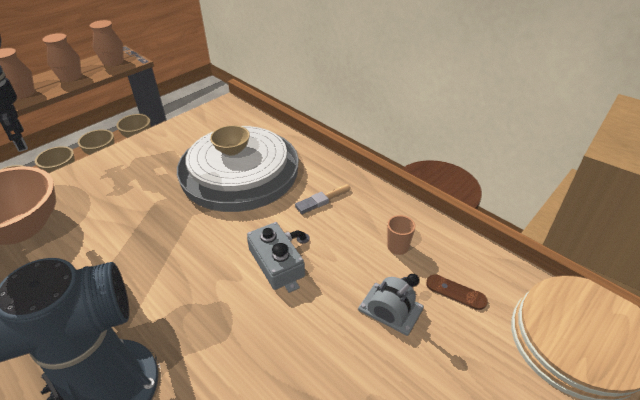

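View pics/top0.png

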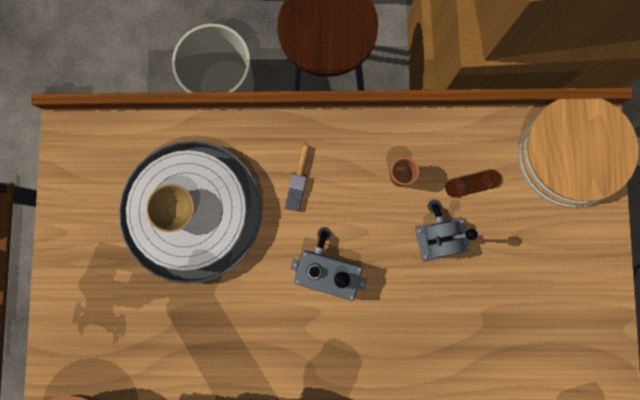

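Run:
```python
import cv2,numpy as np
t=cv2.imread("pics/top0.png");s=cv2.imread("pics/side0.png")
a=cv2.resize(t[195:275,400:500],None,fx=4,fy=4,interpolation=2)
b=cv2.resize(t[225:305,280:380],None,fx=4,fy=4,interpolation=2)
cc=cv2.resize(s[260:340,350:450],None,fx=4,fy=4,interpolation=2)
d=cv2.resize(s[215:295,235:335],None,fx=4,fy=4,interpolation=2)
cv2.imwrite("pics/z0.png",np.vstack([np.hstack([a,b])[:300],np.hstack([cc,d])[:300]]))
```

```text
(no output)
```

View pics/z0.png

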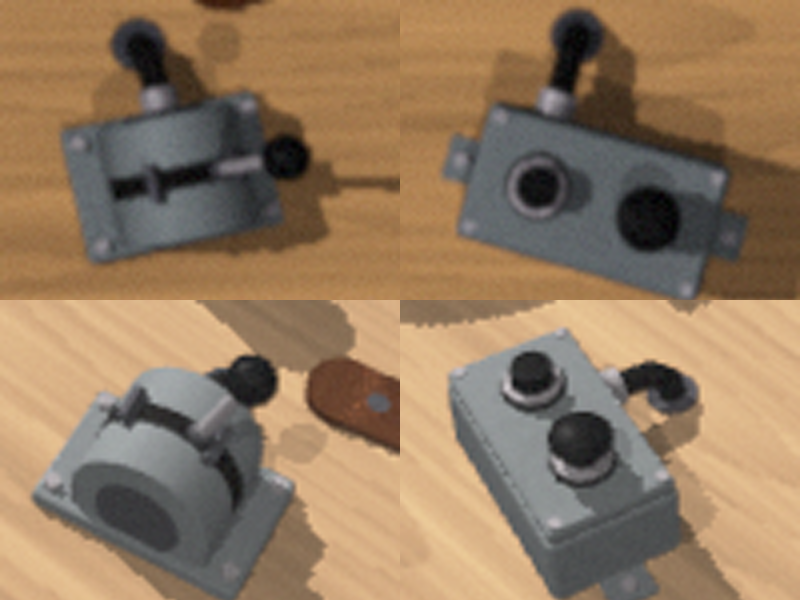

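Run:
```python
from h import *
s=manip.snapshot("top");d=manip.snapshot("side");save(s,"top1")
for l,z in (("stop_button",.086),("start_button",.08)):
  for c in (s,d):
    for r in manip.regions_of(l,c)[:2]:
        ys,xs=np.nonzero(r["pixels"]);p=(xs.mean(),ys.mean());print(l,c["img"].shape,np.round(p,1),len(xs),round(r["score"],2),r["rect"],atz(c,p,z).round(4))
f=lambda X,Y,x0,y0:((X+.5)/4-.5+x0,(Y+.5)/4-.5+y0)
for n,p,z in (("start",f(138,187,280,225),.085),("stop",f(248,218,280,225),.088),("ball",f(287,158,400,195),.138),("slotL",f(115,188,400,195),.06),("foot c",f(172.75,175.5,400,195),.01)):
    print(n,np.round(p,1),atz(s,p,z).round(4))
for n,p,z in (("start",f(133,67,235,215),.085),("stop",f(180,128,235,215),.096),("ball",f(250,381-300,350,260),.138)):
    print("side",n,np.round(p,1),atz(d,p,z).round(4))
P=[atz(s,f(X,Y,400,195),.008) for X,Y in ((63,130),(95,262),(283,218),(250,92))]
print(np.round(P,4).tolist())
print(manip.sense()["t"])
```

```text
stop_button (400, 640, 3) [341.6 279.2] 172 0.77 [332.0, 274.6, 344.9, 287.2] [ 0.4547 -0.0361  0.086 ]
stop_button (400, 640, 3) [280.1 249.1] 180 0.57 [271.0, 244.9, 290.9, 255.9] [ 0.455  -0.0382  0.086 ]
start_button (400, 640, 3) [313.8 271. ] 77 0.6 [309.4, 263.4, 320.6, 279.1] [0.4745 0.033  0.08  ]
start_button (400, 640, 3) [409.4 283.4] 218 0.52 [398.1, 272.3, 416.5, 298.3] [ 0.5924 -0.3232  0.08  ]
start_button (400, 640, 3) [267.7 233. ] 71 0.43 [264.3, 230.3, 275.3, 236.9] [0.4727 0.0291 0.08  ]
start [314.1 271.4] [0.4737 0.032  0.085 ]
stop [341.6 279.1] [ 0.4549 -0.036   0.088 ]
ball [471.4 234.1] [ 0.5631 -0.3428  0.138 ]
slotL [428.4 241.6] [ 0.5472 -0.2564  0.06  ]
foot c [442.8 238.5] [ 0.5563 -0.3041  0.01  ]
side start [267.9 231.4] [0.4739 0.0291 0.085 ]
side stop [279.6 246.6] [ 0.4541 -0.0385  0.096 ]
side ball [412.1 279.9] [ 0.5631 -0.3432  0.138 ]
[[0.5866, -0.2333, 0.008], [0.4998, -0.2522, 0.008], [0.5284, -0.3756, 0.008], [0.6114, -0.3568, 0.008]]
1.5
```

Request:
{"op": "play_rows", "data": {"steps": [[[-0.02, -0.015, 0, 0, 0, 0], [-0.04, -0.03, 0, 0, 0, 0], [-0.04, -0.03, 0, 0, 0, 0], [-0.04, -0.03, 0, 0, 0, 0], [-0.04, -0.03, 0, 0, 0, 0], [-0.04, -0.03, 0, 0, 0, 0], [-0.04, -0.03, 0, 0, 0, 0], [-0.04, -0.03, 0, 0, 0, 0], [-0.03, -0.045, 0, 0, 0, 0], [-0.02, -0.045, 0, 0, 0, 0]]], "fingers": 0}}

```text
t: 2.75
tcp_pos: [0.4178, 0.211, 0.2566]
tool_rot: [0.126, 0.992, 0.0, 0.001]
force: [-0.4, 0.2, 0.1]
finger_gap: 0.001
```

```bash
cat >> h.py <<'E'
from scipy.spatial.transform import Rotation as R
def rel(x,y,ztip):
    st=manip.sense();Rm=R.from_quat(st["tool_rot"]).as_matrix();p=np.array(st["tcp_pos"])
    d=np.array([x,y,ztip+manip.tips_ahead])-p
    print("t",round(st["t"],2),"tcp",p.round(4),"gap",round(st["finger_gap"],3),"F",np.round(st["force"],2),"tips",manip.tips_ahead,"yaxis",Rm[:,1].round(3),"REL",(Rm.T@d).round(4))
E
python3 -c "
from h import *
rel(.4546,-.037,.126)"
```

```text
t 2.75 tcp [0.4178 0.211  0.2566] gap 0.001 F [-0.37  0.18  0.12] tips 0.025 yaxis [0.25  0.968 0.001] REL [-0.0976 -0.2309  0.1056]
```

Request:
{"op": "play_rows", "data": {"steps": [[[-0.016, -0.038, 0, 0, 0, 0], [-0.016, -0.038, 0.01, 0, 0, 0], [-0.016, -0.038, 0.02, 0, 0, 0], [-0.016, -0.038, 0.02, 0, 0, 0], [-0.016, -0.038, 0.02, 0, 0, 0], [-0.016, -0.035, 0.02, 0, 0, 0], [0, 0, 0.015, 0, 0, 0], [0, 0, 0, 0, 0, 0]]]}}

```text
t: 3.75
tcp_pos: [0.4525, -0.0297, 0.1506]
tool_rot: [0.127, 0.992, 0.0, -0.001]
force: [-0.1, 0.1, -0.8]
finger_gap: 0.002
```

```bash
python3 -c "
from h import *
rel(.4546,-.037,.096)
s=manip.snapshot('side');save(s,'side2')
w=manip.snapshot('wrist');save(w,'w2')
a=cv2.resize(s['img'][175:295,215:375],None,fx=5,fy=5,interpolation=2);cv2.imwrite('pics/z2.png',a[:,:,::-1])"
```

```text
t 3.75 tcp [ 0.4525 -0.0297  0.1506] gap 0.002 F [-0.06  0.07 -0.83] tips 0.025 yaxis [0.251 0.968 0.   ] REL [-0.0039 -0.0066  0.0296]
```

View pics/z2.png

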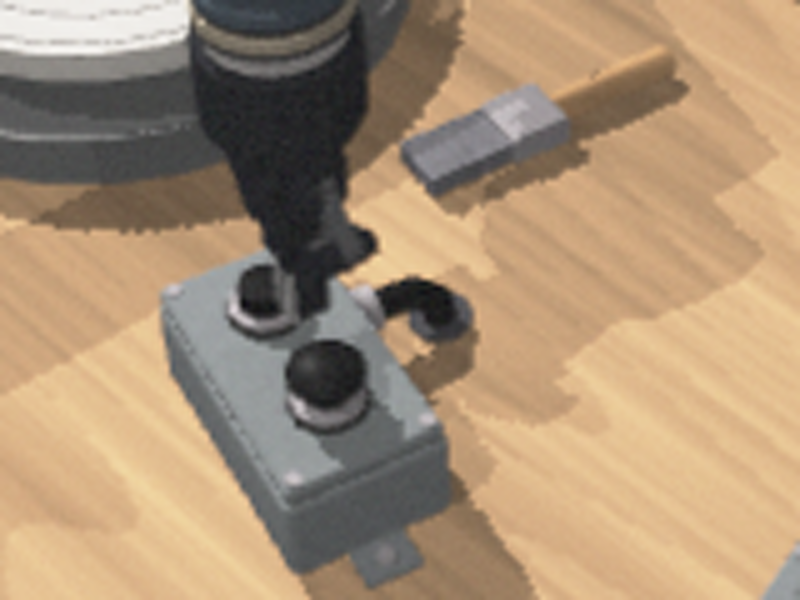

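View pics/w2.png

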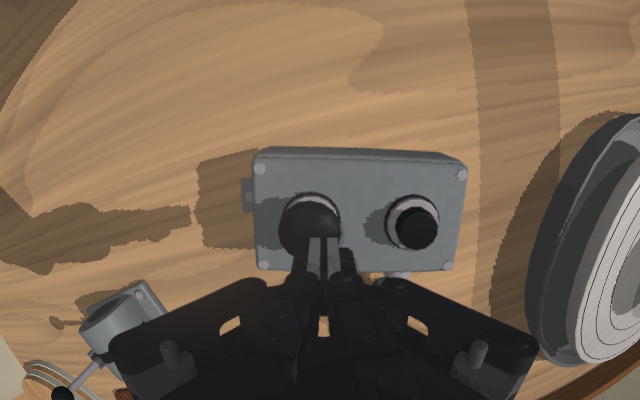

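Request:
{"op": "play_rows", "data": {"steps": [[[-0.004, -0.007, 0.007, 0, 0, 0], [0, 0, 0.01, 0, 0, 0], [0, 0, 0.007, 0, 0, 0], [0, 0, 0.002, 0, 0, 0], [0, 0, 0, 0, 0, 0]]]}}

```text
t: 4.47
tcp_pos: [0.455, -0.0369, 0.1251]
tool_rot: [0.126, 0.992, 0.0, -0.0]
force: [-0.4, -0.1, 0.7]
finger_gap: 0.001
```

```bash
python3 -c "
from h import *
rel(.4546,-.037,.096)"
```

```text
t 4.47 tcp [ 0.455  -0.0369  0.1251] gap 0.001 F [-0.37 -0.07  0.65] tips 0.025 yaxis [0.25  0.968 0.   ] REL [ 0.0004 -0.0002  0.0041]
```

Request:
{"op": "play_rows", "data": {"steps": [[[0, 0, 0.003, 0, 0, 0], [0, 0, 0.002, 0, 0, 0], [0, 0, 0.002, 0, 0, 0], [0, 0, 0.002, 0, 0, 0], [0, 0, 0, 0, 0, 0]]]}}

```text
t: 5.1
tcp_pos: [0.4553, -0.0371, 0.1164]
tool_rot: [0.126, 0.992, -0.0, 0.0]
force: [-0.3, 0.2, 4.2]
finger_gap: -0.0
```

Request:
{"op": "play_rows", "data": {"steps": [[[0, 0, 0.0007, 0, 0, 0], [0, 0, 0, 0, 0, 0]]]}}

```text
t: 5.35
tcp_pos: [0.4553, -0.0371, 0.1157]
tool_rot: [0.126, 0.992, -0.0, 0.0]
force: [-0.2, 0.1, 4.4]
finger_gap: 0.001
```

Request:
{"op": "play_rows", "data": {"steps": [[[0, 0, -0.005, 0, 0, 0], [0, 0, -0.015, 0, 0, 0], [0, 0, -0.03, 0, 0, 0], [0, 0, -0.04, 0, 0, 0], [0, 0, -0.03, 0, 0, 0], [0, 0, 0, 0, 0, 0]]]}}

```text
t: 6.1
tcp_pos: [0.4563, -0.0374, 0.2376]
tool_rot: [0.126, 0.992, -0.001, 0.003]
force: [0.2, 0.3, 0.1]
finger_gap: 0.002
```

```bash
python3 -c "
from h import *
u=np.array([-.212,.977]);b=np.array([.5637,-.343])
for k in (-.055,): 
  p=b+k*u; print(p); rel(p[0],p[1],.175)
Rm=R.from_quat(manip.sense()['tool_rot']).as_matrix()
v=Rm.T@np.r_[u,0];print(v, np.degrees(np.arctan2(-v[0],v[1])))
s=manip.snapshot('side');save(s,'side3')
a=cv2.resize(s['img'][175:325,255:455],None,fx=4,fy=4,interpolation=2);cv2.imwrite('pics/z3.png',a[:,:,::-1])
"
```

```text
[ 0.57536  -0.396735]
t 6.1 tcp [ 0.4563 -0.0374  0.2376] gap 0.002 F [0.19 0.25 0.1 ] tips 0.025 yaxis [ 0.25   0.968 -0.   ] REL [-0.2049 -0.3182  0.0388]
[ 0.44950088  0.8929808  -0.00269418] -26.7193702433535
```

View pics/z3.png

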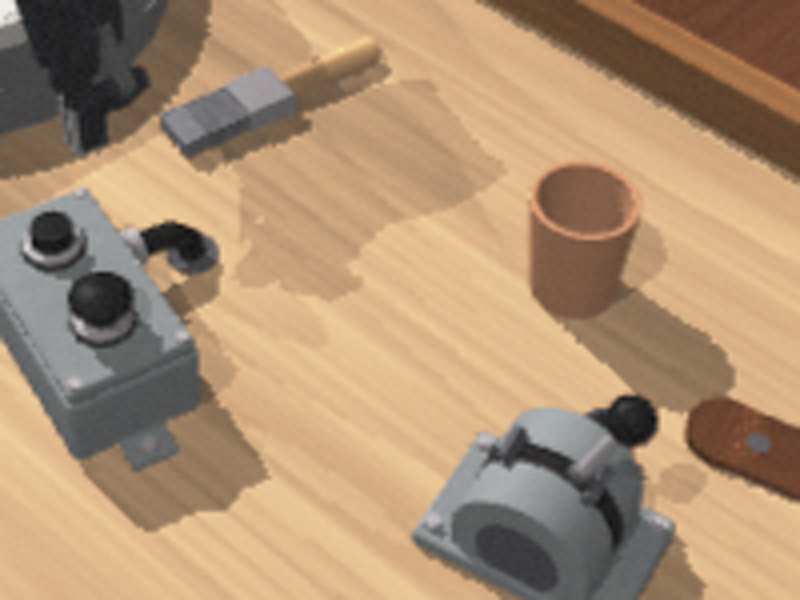

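Request:
{"op": "play_rows", "data": {"steps": [[[-0.015, -0.023, 0, 0, 0, 0], [-0.029, -0.045, 0, 0, 0, 0], [-0.029, -0.045, 0, 0, 0, 0], [-0.029, -0.045, 0, 0, 0, 0], [-0.029, -0.045, 0, 0, 0, 0], [-0.029, -0.045, 0, 0, 0, 0], [-0.029, -0.045, 0, 0, 0, -6.7], [0, 0, 0, 0, 0, -10], [0, 0, 0, 0, 0, -10], [0, 0, 0, 0, 0, 0]]]}}

```text
t: 7.4
tcp_pos: [0.564, -0.3675, 0.233]
tool_rot: [-0.105, 0.994, 0.002, -0.001]
force: [0.3, 0.4, -0.0]
finger_gap: 0.001
```

```bash
python3 -c "
from h import *
rel(.5754,-.3967,.122)"
```

```text
t 7.4 tcp [ 0.564  -0.3675  0.233 ] gap 0.001 F [ 0.27  0.45 -0.01] tips 0.025 yaxis [-0.209  0.978  0.004] REL [-0.0053 -0.0313  0.0858]
```

Request:
{"op": "play_rows", "data": {"steps": [[[-0.003, -0.016, 0, 0, 0, 0], [-0.002, -0.016, 0, 0, 0, 0], [0, 0, 0.02, 0, 0, 0], [0, 0, 0.03, 0, 0, 0], [0, 0, 0.025, 0, 0, 0], [0, 0, 0.011, 0, 0, 0], [0, 0, 0, 0, 0, 0]]]}}

```text
t: 8.28
tcp_pos: [0.576, -0.3976, 0.1483]
tool_rot: [-0.106, 0.994, 0.001, -0.001]
force: [-0.1, 0.4, 0.6]
finger_gap: -0.0
```

```bash
python3 -c "
from h import *
rel(.5637,-.343,.122)
s=manip.snapshot('side');save(s,'side4');w=manip.snapshot('top')
a=cv2.resize(s['img'][225:325,340:470],None,fx=3,fy=3,interpolation=2)
b=cv2.resize(w['img'][175:275,400:530],None,fx=3,fy=3,interpolation=2);cv2.imwrite('pics/z4.png',np.hstack([a,b])[:,:,::-1])
"
```

```text
t 8.28 tcp [ 0.576  -0.3976  0.1483] gap -0.0 F [-0.13  0.37  0.62] tips 0.025 yaxis [-0.211  0.978  0.002] REL [0.0006 0.056  0.0014]
```

View pics/z4.png

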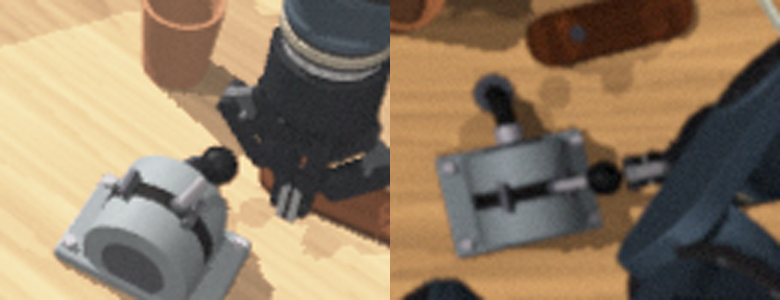

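Request:
{"op": "play_rows", "data": {"steps": [[[0, 0.008, 0, 0, 0, 0], [0, 0.01, 0, 0, 0, 0], [0, 0.008, 0, 0, 0, 0], [0, 0.008, 0, 0, 0, 0], [0, 0.008, 0, 0, 0, 0], [0, 0.008, 0, 0, 0, 0], [0, 0.008, 0, 0, 0, 0], [0, 0.008, 0, 0, 0, 0], [0, 0.008, 0, 0, 0, 0], [0, 0, 0, 0, 0, 0]]]}}

```text
t: 9.62
tcp_pos: [0.56, -0.3239, 0.1489]
tool_rot: [-0.107, 0.994, 0.002, -0.001]
force: [0.1, -0.8, 0.9]
finger_gap: 0.002
```

```bash
python3 -c "
from h import *
rel(.547,-.266,.122)
s=manip.snapshot('side');save(s,'side5');w=manip.snapshot('top')
a=cv2.resize(s['img'][225:325,340:470],None,fx=3,fy=3,interpolation=2)
b=cv2.resize(w['img'][175:275,400:530],None,fx=3,fy=3,interpolation=2);cv2.imwrite('pics/z5.png',np.hstack([a,b])[:,:,::-1])
"
```

```text
t 9.62 tcp [ 0.56   -0.3239  0.1489] gap 0.002 F [ 0.07 -0.78  0.9 ] tips 0.025 yaxis [-0.212  0.977  0.004] REL [0.0004 0.0593 0.0021]
```

View pics/z5.png

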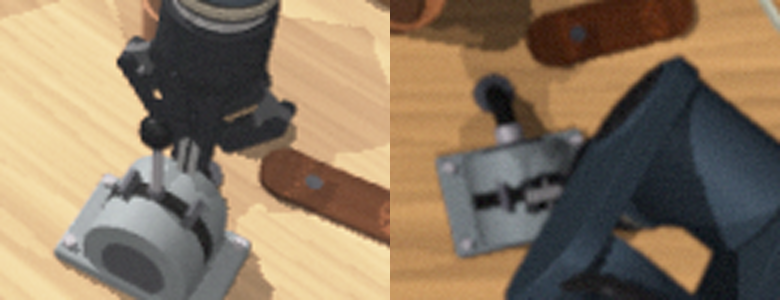

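Request:
{"op": "play_rows", "data": {"steps": [[[0, 0.007, 0, 0, 0, 0], [0, 0.007, 0, 0, 0, 0], [0, 0.006, 0, 0, 0, 0], [0, 0.004, 0, 0, 0, 0], [0, 0.002, 0, 0, 0, 0]]]}}

```text
t: 10.35
tcp_pos: [0.5554, -0.3003, 0.1497]
tool_rot: [-0.107, 0.994, -0.0, 0.0]
force: [0.4, -3.9, -1.8]
finger_gap: 0.004
```

Request:
{"op": "play_rows", "data": {"steps": [[[0, 0.002, 0, 0, 0, 0], [0, 0.002, 0, 0, 0, 0]]]}}

```text
t: 10.6
tcp_pos: [0.5546, -0.2967, 0.1497]
tool_rot: [-0.106, 0.994, -0.0, 0.0]
force: [0.7, -2.9, -1.9]
finger_gap: -0.002
```

```bash
python3 -c "
from h import *
rel(.547,-.266,.122)
s=manip.snapshot('side');save(s,'side6')
for r in manip.pinpoint('lever_ball',s)[:2]: print(r['point'],r['score'],atz(s,r['point'],.138))
a=cv2.resize(s['img'][225:325,340:470],None,fx=5,fy=5,interpolation=2)
cv2.imwrite('pics/z6.png',a[:,:,::-1])
"
```

```text
t 10.6 tcp [ 0.5546 -0.2967  0.1497] gap -0.002 F [ 0.69 -2.89 -1.9 ] tips 0.025 yaxis [-0.211  0.977 -0.   ] REL [0.001  0.0316 0.0026]
[382.7, 265.6] 0.57 [ 0.5503387  -0.27351735  0.138     ]
[279.1, 254.1] 0.56 [ 0.41525332 -0.08450357  0.138     ]
```

View pics/z6.png

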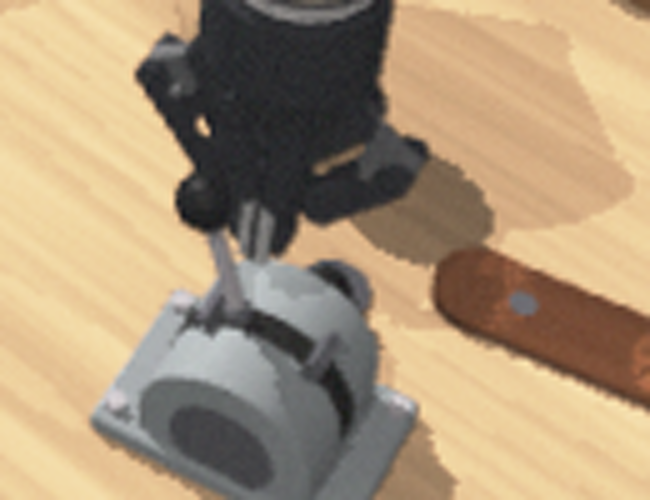

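Request:
{"op": "play_rows", "data": {"steps": [[[0, 0.002, 0, 0, 0, 0], [0, 0.002, 0, 0, 0, 0]]]}}

```text
t: 10.95
tcp_pos: [0.5541, -0.2941, 0.1498]
tool_rot: [-0.107, 0.994, -0.002, 0.001]
force: [-0.0, -8.7, -4.9]
finger_gap: 0.001
```

Request:
{"op": "play_rows", "data": {"steps": [[[0, 0.0015, 0, 0, 0, 0], [0, 0.0015, 0, 0, 0, 0]]]}}

```text
t: 11.2
tcp_pos: [0.5541, -0.2937, 0.1499]
tool_rot: [-0.107, 0.994, -0.004, 0.001]
force: [0.2, -13.0, -6.6]
finger_gap: -0.003
```

Request:
{"op": "play_rows", "data": {"steps": [[[0, 0.0015, 0, 0, 0, 0], [0, 0, 0, 0, 0, 0]]]}}

```text
t: 11.45
tcp_pos: [0.5541, -0.2937, 0.1499]
tool_rot: [-0.107, 0.994, -0.005, 0.002]
force: [2.2, -14.6, -7.8]
finger_gap: -0.001
```

Request:
{"op": "play_rows", "data": {"steps": [[[0, -0.005, 0, 0, 0, 0], [0, -0.015, 0, 0, 0, 0], [0, -0.02, 0, 0, 0, 0], [0, 0, -0.03, 0, 0, 0], [0, 0, -0.04, 0, 0, 0], [0, 0, -0.03, 0, 0, 0], [0, 0, 0, 0, 0, 0]]]}}

```text
t: 12.32
tcp_pos: [0.5627, -0.329, 0.2529]
tool_rot: [-0.106, 0.994, -0.002, 0.002]
force: [0.1, 0.2, -0.9]
finger_gap: 0.003
```

```bash
python3 -c "
from h import *
rel(.4738,.031,.22)
s=manip.snapshot('side');save(s,'side7')
for r in manip.pinpoint('lever_ball',s)[:2]: print(r['point'],r['score'],atz(s,r['point'],.138))
a=cv2.resize(s['img'][225:325,340:470],None,fx=5,fy=5,interpolation=2)
cv2.imwrite('pics/z7.png',a[:,:,::-1])
"
```

```text
t 12.32 tcp [ 0.5627 -0.329   0.2529] gap 0.003 F [ 0.09  0.2  -0.89] tips 0.025 yaxis [-0.211  0.977 -0.005] REL [0.0109 0.3707 0.006 ]
[380.4, 265.4] 0.61 [ 0.54728997 -0.2695194   0.138     ]
[279.0, 247.0] 0.44 [ 0.42930136 -0.0684415   0.138     ]
```

View pics/z7.png

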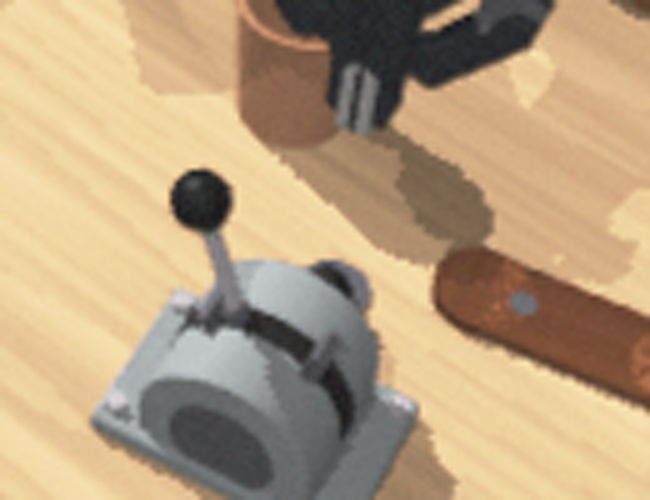

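Request:
{"op": "play_rows", "data": {"steps": [[[0, 0.021, 0, 0, 0, 0], [0.002, 0.045, 0, 0, 0, 0], [0.002, 0.045, 0, 0, 0, 0], [0.002, 0.045, 0, 0, 0, 0], [0.002, 0.045, 0, 0, 0, 0], [0.002, 0.045, 0, 0, 0, 0], [0.001, 0.045, 0, 0, 0, 0], [0, 0.045, 0, 0, 0, 0], [0, 0.033, 0, 0, 0, 0], [0, 0, 0, 0, 0, 0]]]}}

```text
t: 13.68
tcp_pos: [0.4704, 0.0329, 0.2482]
tool_rot: [-0.108, 0.994, 0.001, -0.002]
force: [-0.2, -0.3, -0.8]
finger_gap: 0.002
```

```bash
python3 -c "
from h import *
rel(.4738,.031,.085)"
```

```text
t 13.68 tcp [0.4704 0.0329 0.2482] gap 0.002 F [-0.18 -0.28 -0.83] tips 0.025 yaxis [-0.215  0.977  0.002] REL [-0.0034 -0.0029  0.1382]
```

Request:
{"op": "play_rows", "data": {"steps": [[[-0.003, -0.003, 0.015, 0, 0, 0], [0, 0, 0.03, 0, 0, 0], [0, 0, 0.035, 0, 0, 0], [0, 0, 0.025, 0, 0, 0], [0, 0, 0.013, 0, 0, 0], [0, 0, 0, 0, 0, 0]]]}}

```text
t: 14.42
tcp_pos: [0.4756, 0.0279, 0.1303]
tool_rot: [-0.106, 0.994, 0.0, -0.001]
force: [-0.3, 0.3, -0.1]
finger_gap: -0.002
```

```bash
python3 -c "
from h import *
rel(.4738,.031,.085)
s=manip.snapshot('side');save(s,'side8')
a=cv2.resize(s['img'][175:295,215:375],None,fx=5,fy=5,interpolation=2);cv2.imwrite('pics/z8.png',a[:,:,::-1])"
```

```text
t 14.43 tcp [0.4756 0.0279 0.1303] gap -0.002 F [-0.27  0.31 -0.05] tips 0.025 yaxis [-0.21   0.978  0.001] REL [0.0011 0.0034 0.0203]
```

View pics/z8.png

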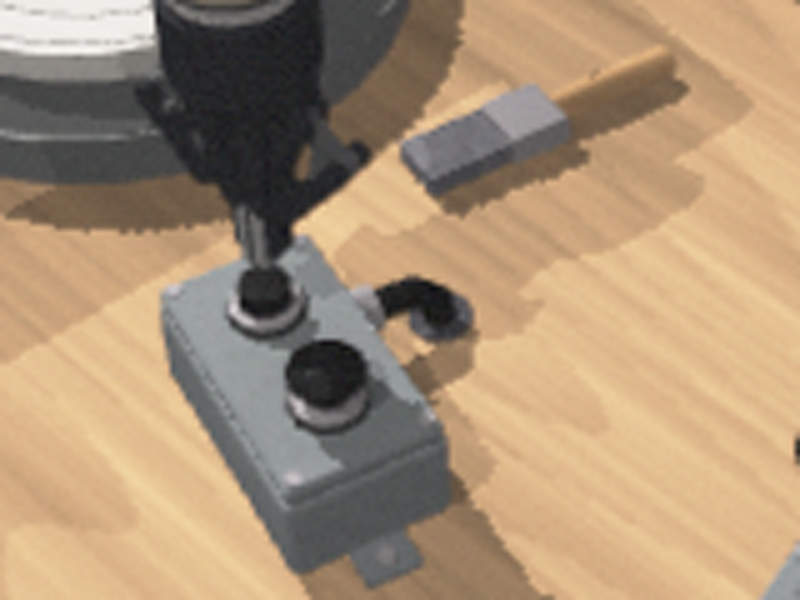

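Tips stand above the start button; press 5 mm.

Request:
{"op": "play_rows", "data": {"steps": [[[0.001, 0.003, 0.006, 0, 0, 0], [0, 0, 0.007, 0, 0, 0], [0, 0, 0.004, 0, 0, 0], [0, 0, 0.002, 0, 0, 0], [0, 0, 0.002, 0, 0, 0], [0, 0, 0.002, 0, 0, 0], [0, 0, 0.002, 0, 0, 0], [0, 0, 0, 0, 0, 0], [0, 0, 0, 0, 0, 0]]]}}

```text
t: 15.6
tcp_pos: [0.4744, 0.0314, 0.1068]
tool_rot: [-0.106, 0.994, -0.0, 0.0]
force: [0.3, 0.5, 4.1]
finger_gap: 0.002
```

Request:
{"op": "play_rows", "data": {"steps": [[[0, 0, 0.001, 0, 0, 0], [0, 0, 0, 0, 0, 0]]]}}

```text
t: 15.85
tcp_pos: [0.4745, 0.0314, 0.1057]
tool_rot: [-0.106, 0.994, -0.0, 0.0]
force: [0.5, 0.6, 3.5]
finger_gap: 0.0
```

Request:
{"op": "play_rows", "data": {"steps": [[[0, 0, 0.001, 0, 0, 0], [0, 0, 0, 0, 0, 0]]]}}

```text
t: 16.1
tcp_pos: [0.4744, 0.0314, 0.1046]
tool_rot: [-0.106, 0.994, -0.0, 0.0]
force: [0.2, 0.1, 5.0]
finger_gap: 0.0
```

Depth 5.4 mm at 5 N: pressed past the acting point. Retract.

Request:
{"op": "play_rows", "data": {"steps": [[[0, 0, -0.005, 0, 0, 0], [0, 0, -0.015, 0, 0, 0], [0, 0, -0.03, 0, 0, 0], [0, 0, -0.04, 0, 0, 0], [0, 0, -0.04, 0, 0, 0], [0, 0, -0.02, 0, 0, 0], [0, 0, 0, 0, 0, 0], [0, 0, 0, 0, 0, 0]]]}}

```text
t: 17.1
tcp_pos: [0.4734, 0.0315, 0.2536]
tool_rot: [-0.106, 0.994, 0.0, -0.001]
force: [0.1, -0.6, 0.1]
finger_gap: -0.001
```

```bash
python3 -c "
from h import *
s=manip.snapshot('side');w=manip.snapshot('top');save(w,'top9')
rel(.4738,.031,.085)
a=cv2.resize(s['img'][130:330,200:500],None,fx=2.6,fy=2.6,interpolation=2);cv2.imwrite('pics/z9.png',a[:,:,::-1])"
```

```text
t 17.2 tcp [0.4734 0.0315 0.2533] gap -0.003 F [-0.74  0.46  0.4 ] tips 0.025 yaxis [-0.212  0.977  0.001] REL [-0.0007 -0.0007  0.1433]
```

View pics/z9.png

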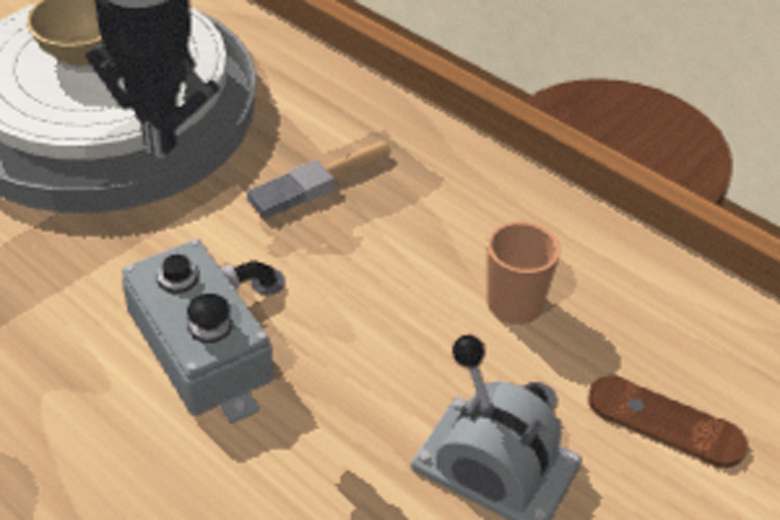

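View pics/top9.png

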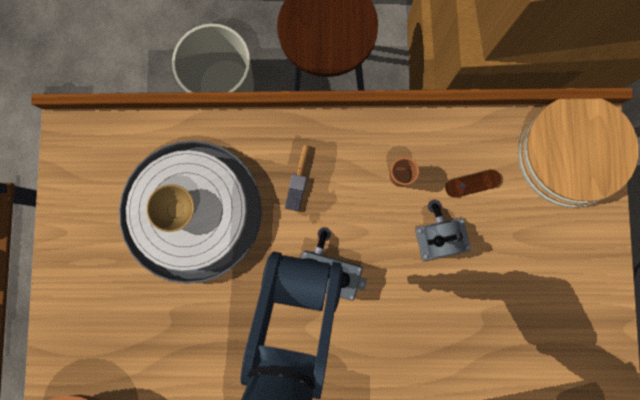

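```bash
python3 -c "
from h import *
w=manip.snapshot('top')
for r in manip.pinpoint('lever_ball',w)[:2]: print(r['point'],r['score'],atz(w,r['point'],.138))
a=cv2.resize(w['img'][195:275,400:500],None,fx=6,fy=6,interpolation=2);cv2.imwrite('pics/z10.png',a[:,:,::-1])"
```

```text
[439.3, 243.3] 0.42 [ 0.54158012 -0.26682515  0.138     ]
```

View pics/z10.png

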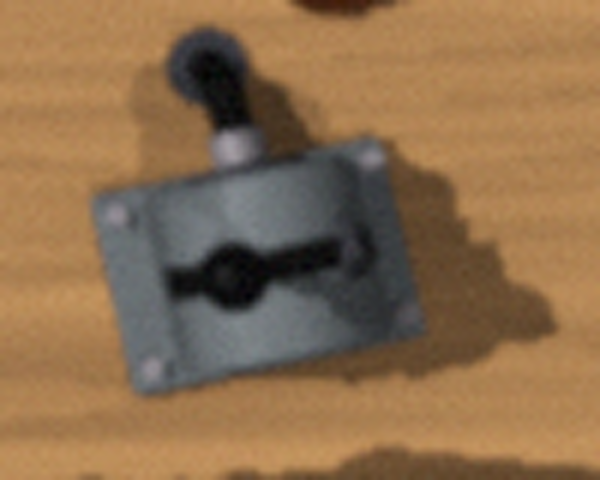

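```bash
python3 -c "
from h import *
print(manip.sign_off())"
```

```text
the job is handed in; nothing more can be done
None
```

I tapped stop, pushed the lever right over, then tapped start, in that order, and handed the job in at about 17 s.

- **Stop:** pressed to about 5 mm at about 4.4 N, past the 3.5 mm acting point. In the picture taken afterwards it had sprung back.
- **Lever:** pushed until it stalled against its end stop, with the force rising to about 15 N. Afterwards the top and side pictures put the ball about 78 mm from its starting place, against 79 mm for full travel.
- **Start:** pressed to about 5.4 mm at 5 N. The last pictures show it sprung back.

The pot, beaker, rib and brush look unmoved in the last pictures. At hand-in the arm hung clear above the box and touched nothing.

No check failed. Partway through the start press, the force read 4.1 N while the depth by the known button height was only about 3.2 mm. I pressed another 2 mm until both readings were past the acting point.

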